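Weigh out 200 g of large nuts in the drive spares store

TASK

Put large steel hex nuts into the pan of the scale one at a time, letting it settle after each, until it shows 200 g (the middle long mark of its dial; each large nut is about 100 g). Use only the large nuts, leave the one that is not needed on the table, and never press or load the scale to 300 g.

Things in the scene. Friction and masses are not known exactly. Their poses are not given: they have to be found in the camera images.
- nut_a_center (a point): One large plain steel hex nut, 36 mm across flats, 20 mm high, 24 mm bore, about 100 g, lying flat on the table. All three are alike; the small nuts (24 mm across flats) are not wanted. The point is its centre, 10 mm above its underside; z is up along the bore, x is square to a flat, so it is gripped across flats along x or any 60 degrees from it.
- nut_b_center (a point): Another large plain steel hex nut, 36 mm across flats, 20 mm high, 24 mm bore, about 100 g, lying flat on the table. All three are alike; the small nuts (24 mm across flats) are not wanted. The point is its centre, 10 mm above its underside; z is up along the bore, x is square to a flat, so it is gripped across flats along x or any 60 degrees from it.
- nut_c_center (a point): The third large plain steel hex nut, 36 mm across flats, 20 mm high, 24 mm bore, about 100 g, lying flat on the table. All three are alike; the small nuts (24 mm across flats) are not wanted. The point is its centre, 10 mm above its underside; z is up along the bore, x is square to a flat, so it is gripped across flats along x or any 60 degrees from it.
- pan_floor (a point): Centre of the upper face of the pan's flat floor (round aluminium pan of the grey spring scale, 83 mm inner radius, rim 8 mm above the floor). z is up: 75 mm above the table when empty; the pan sinks 1 mm per 10 g (55 mm at 200 g), well damped. The dial, face up on a box 55 mm high, is 165 mm from the pan towards its -y: long marks every 100 g, 0 to 400, clockwise.
Not all that is in view belongs to the job. What is shaped like the part that bears nut_a_center but purple is not meant.

How it is judged (in metres and radians):
On the way, in this order (a step that is already met when the one before it is completed fails the run):
1. one large nut lies in the pan and the scale shows about 100 g (height (world z) of pan_floor between 0.0625 and 0.0675 m and ((horizontal distance between nut_a_center and pan_floor below 0.08 m and z of nut_a_center in the frame of pan_floor between 0.004 and 0.045 m) or (horizontal distance between nut_b_center and pan_floor below 0.08 m and z of nut_b_center in the frame of pan_floor between 0.004 and 0.045 m) or (horizontal distance between nut_c_center and pan_floor below 0.08 m and z of nut_c_center in the frame of pan_floor between 0.004 and 0.045 m))), for 0.2 s.
2. two large nuts lie in the pan and the scale shows about 200 g (height (world z) of pan_floor between 0.0525 and 0.0575 m and (((horizontal distance between nut_a_center and pan_floor below 0.08 m and z of nut_a_center in the frame of pan_floor between 0.004 and 0.045 m) and (horizontal distance between nut_b_center and pan_floor below 0.08 m and z of nut_b_center in the frame of pan_floor between 0.004 and 0.045 m) and (horizontal distance between nut_c_center and pan_floor above 0.1 m and height (world z) of nut_c_center below 0.03 m)) or ((horizontal distance between nut_a_center and pan_floor below 0.08 m and z of nut_a_center in the frame of pan_floor between 0.004 and 0.045 m) and (horizontal distance between nut_c_center and pan_floor below 0.08 m and z of nut_c_center in the frame of pan_floor between 0.004 and 0.045 m) and (horizontal distance between nut_b_center and pan_floor above 0.1 m and height (world z) of nut_b_center below 0.03 m)) or ((horizontal distance between nut_b_center and pan_floor below 0.08 m and z of nut_b_center in the frame of pan_floor between 0.004 and 0.045 m) and (horizontal distance between nut_c_center and pan_floor below 0.08 m and z of nut_c_center in the frame of pan_floor between 0.004 and 0.045 m) and (horizontal distance between nut_a_center and pan_floor above 0.1 m and height (world z) of nut_a_center below 0.03 m)))), for 0.2 s.
At the end, for the whole second after the job is handed in: The scale shows 200 g within 25 g (the pan's floor 52.5 to 57.5 mm above the table), two of the large nuts are in the pan (centres within 80 mm of its centre), and the third stands on the table, more than 100 mm from the pan's centre (all of step 2); the robot touches nothing.
It fails at once if the scale is pressed or loaded to 300 g (height (world z) of pan_floor below 0.045 m).
It also fails if it takes over 51 s, if anything falls off the work surface, if the arm or the gripper's body presses on something with over 40 N, if the wrist force passes 120 N, or if a joint passes its speed limit or range.

ROBOT

A 7-joint arm with a two-finger parallel gripper is mounted at the origin on the work surface. World frame = base frame: x ahead of the robot, y to its left, z up, the work surface at z = 0. Lengths are in m, angles in degrees, forces in N, time in s.
With the tool pointing down it reaches from about 0.35 to 0.775 m from the base axis. Payload 3.1 kg.
Tool frame: the origin (TCP) lies on the centre line of the jaws, within the pads' length; the fingertips stand 17 mm ahead of it and the grasp point (between the pads) lies 2 mm behind it (robot.tip_reach is the distance from the TCP to the fingertips, in m); z points along the fingers, y is the direction in which the jaws open and shut (so a half turn about z gives the same grasp; the last joint's range is limited). The gripper opens to 85 mm and grips with 20 to 120 N. Pads are 22 mm wide; open, the fingers measure 114 mm over their backs; the gripper's body (76 mm by 85 mm) begins 54 mm behind the grasp point. The pads swing forward as they close: fully open they stand 13 mm farther back than shut.
Start: joints at [62.527, 17.813, 0.802, 86.603, -0.252, 75.585, -1.558], TCP at [0.233, -0.498, 0.22] pointing down, gripper open.
Joint ranges: [-154.91, 154.91], [-16.99, 109.72], [-72.82, 74.43], [7.12, 147.25], [-82.49, 262.49], [11.32, 116.49], [-174.64, 174.64]. Speed limits (degrees/s): [159.86, 159.86, 180, 180, 180, 180, 180].

INTERFACE

Orientations are given as [roll, pitch, yaw] about the fixed x, y, z axes, in that order (R = Rz(yaw) Ry(pitch) Rx(roll)).
In Python, from station import robot, fingers, vision, workorder, recognise gives the robot as it stands. Calls block until the motion is done:
- robot.move_to(position, orientation): joint-space move of the TCP to a pose.
- robot.line_to(position, orientation=None, velocity=0.15, f_stop=None): straight line of the TCP; orientation=None keeps the orientation; velocity is the mean speed in m/s. With f_stop (N) it stops when the force on the tool has changed by that much, and returns True; else False.
- robot.move_j(angles): joint-space move.
- fingers.gripper_to(opening, force=None): opening from 0.0 (shut) to 1.0 (fully open); force is the grip in N (None keeps the last); returns when the fingers have stopped.
- robot.pause(seconds).
- robot.inverse_kinematics(position, orientation): joint angles nearest the present ones, or None.
- vision.grab_frame(name): name is "scene" or "top" or "wrist"; returns the picture (400x640x3 uint8, red, green, blue); there is no depth.
- vision.calibration(name): a dict with "mtx" (3x3 intrinsics, pixels), "extrinsics" (4x4, takes a point from world to camera coordinates); the wrist camera has in their place "T_tool_cam" (4x4, takes a point from camera to tool coordinates, whose origin is the TCP and whose axes are the flange's). Camera axes: x right, y up, looking along -z (the intrinsics and any distortion apply to the point x, -y, -z); pixel columns grow to the right and rows downward; lengths in m; the calibration is good to about 2 mm. A picture is of the moment at which its call begins: read the wrist's pose just before it. calibration takes no time and is no camera call.
A pose or a line that the arm cannot do raises robot.PlanningError and nothing moves.
- workorder.close_job(): hands the job in, once; it reports no verdict.
Trained networks look in the newest picture that a camera, given by its name, has taken for a name from the list of things; names that differ only in an ending like _2 or _b are one class to them, and where a whole thing is asked for, a point or a joint stands for the part that bears it (a point fixed in the world has none). Each returns a list of dicts, best first, with "p" (0 to 1); they miss things now and then, are a little off and sometimes report something else, mostly with a low value. They report only what shows in the picture. A call takes as long as a camera call. They do not tell look-alikes from the thing itself.
- recognise(label, camera): "rect" ([centre column, centre row, width, height] in pixels, round what is visible of it).
Readings, each from a call of its own:
- robot.current_time_s(): time.
- robot.current_joint_positions(): joint angles.
- robot.current_dq(): joint speeds.
- robot.current_joint_torque(): joint torques, N m.
- robot.current_tool_pos(): TCP position.
- robot.current_eef_rot(): TCP orientation.
- robot.current_contact_force(): force on the tool from outside, world axes, zero at the start.
- robot.current_torque(): the same for the moment, N m.
- robot.current_finger_gap(): opening from 0.0 (shut) to 1.0 (fully open).
Only numpy, scipy, OpenCV 4.12 (cv2) and the standard library are available. Lean on these libraries where they do the work, as an engineer would, in place of code of your own. Each camera call takes 0.05 s, during which the arm holds its last target.

## Working session

There is one attempt and no reset: what is moved stays moved. The work goes in short steps, each a Python script; the robot and the scene stay as the last script left them, time stands still between calls to the robot, and variables do not carry over. Pictures are saved under pics/ and viewed, and the job is handed in when it is done.

```bash
mkdir -p pics; ls
python3 - <<'E'
from station import robot, fingers, vision, workorder, recognise
import cv2
for n in ("scene","top"):
    im=vision.grab_frame(n); cv2.imwrite(f"pics/{n}0.png",im[...,::-1])
    for l in ("nut_a_center","pan_floor"):
        print(n,l,[([round(float(v)) for v in d["rect"]],round(d["p"],2)) for d in recognise(l,n)])
    print(vision.calibration(n))
print(robot.current_time_s(), robot.current_eef_rot(), robot.current_tool_pos())
E
```

```text
pics
scene nut_a_center [([482, 190, 18, 23], 0.87), ([442, 179, 20, 20], 0.61)]
scene pan_floor [([225, 167, 90, 71], 0.88), ([440, 181, 18, 14], 0.7)]
{'mtx': array([[397.68752071,   0.        , 331.30487108],
       [  0.        , 397.68752071, 195.43881131],
       [  0.        ,   0.        ,   1.        ]]), 'extrinsics': array([[-0.11910938,  0.9928773 , -0.00276256,  0.00488105],
       [-0.80279977, -0.09466901,  0.58868523,  0.43166264],
       [ 0.58423067,  0.07233571,  0.80835763, -1.15989799],
       [ 0.        ,  0.        ,  0.        ,  1.        ]])}
top nut_a_center [([203, 253, 10, 18], 0.65), ([235, 255, 17, 14], 0.46)]
top pan_floor [([408, 202, 74, 72], 0.57)]
{'mtx': array([[380.67883521,   0.        , 320.77850335],
       [  0.        , 380.67883521, 202.88092724],
       [  0.        ,   0.        ,   1.        ]]), 'extrinsics': array([[-0.13485713, -0.99084652, -0.00606071,  0.12751478],
       [ 0.96972805, -0.13323454,  0.20463643, -0.55269835],
       [-0.20357079,  0.02171944,  0.97881929, -0.8757116 ],
       [ 0.        ,  0.        ,  0.        ,  1.        ]])}
0.3 [-1.79955325e+02  2.85347911e-03  2.50883335e+01] [ 0.23309072 -0.49789805  0.22003732]
```

View pics/scene0.png

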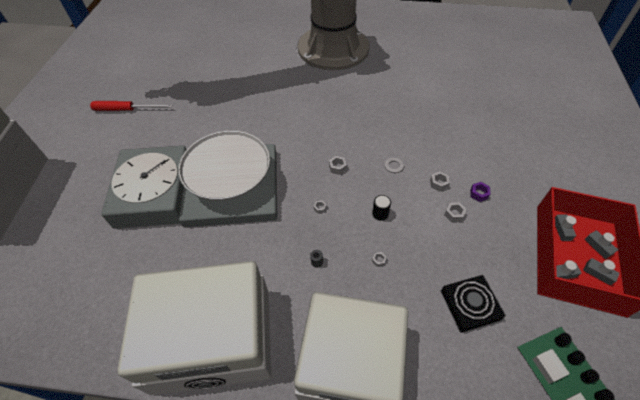

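View pics/top0.png

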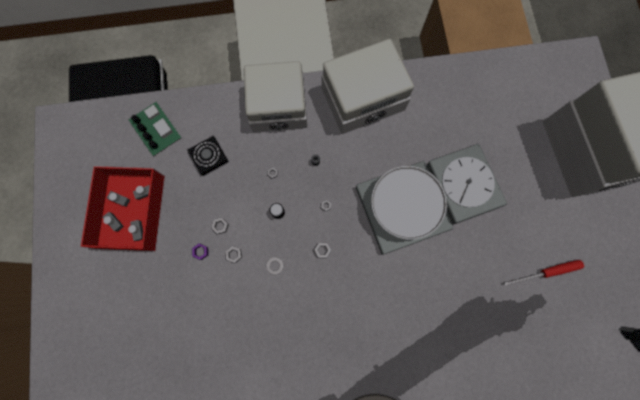

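The large plain nuts appear at scene (338,164), (440,181), (456,211), which are top (322,250), (233,255), (220,226). The look-alikes are a flat ring at scene (394,165), a purple nut at (481,191), and small nuts at (320,206) and (380,258). I'll confirm this in enlarged crops and compute positions.

```bash
cat > h.py <<'E'
import numpy as np, cv2
from scipy.spatial.transform import Rotation as Ro
from station import robot, fingers, vision, workorder, recognise
def campose(n, tool=None):
    c=vision.calibration(n); K=np.array(c["mtx"])
    if n=="wrist":
        p,r=tool; T=np.eye(4); T[:3,:3]=Ro.from_euler("xyz",r,degrees=True).as_matrix(); T[:3,3]=p
        M=T@np.array(c["T_tool_cam"])
    else: M=np.linalg.inv(np.array(c["extrinsics"]))
    return K,M
def pix2w(n,uv,z,tool=None):
    K,M=campose(n,tool); d=np.linalg.inv(K)@[uv[0],uv[1],1]; d=M[:3,:3]@[d[0],-d[1],-d[2]]
    o=M[:3,3]; return o+d*(z-o[2])/d[2]
def rectify(n,im,x0,x1,y0,y1,z,res,tool=None):
    "world-aligned ortho image; cols = x0->x1, rows = y1->y0 (y up)"
    K,M=campose(n,tool); E=np.linalg.inv(M)
    W,H=int((x1-x0)/res),int((y1-y0)/res)
    src=np.array([[x0,y1,z],[x1,y1,z],[x1,y0,z],[x0,y0,z]])
    c=(E[:3,:3]@src.T).T+E[:3,3]; c=c*[1,-1,-1]; q=(K@c.T).T; q=q[:,:2]/q[:,2:]
    P=cv2.getPerspectiveTransform(q.astype(np.float32),np.float32([[0,0],[W,0],[W,H],[0,H]]))
    return cv2.warpPerspective(im,P,(W,H),flags=cv2.INTER_CUBIC)
E
python3 - <<'E'
from h import *
im=cv2.imread("pics/scene0.png"); cv2.imwrite("pics/scrop.png",cv2.resize(im[140:280,290:500],None,fx=3.5,fy=3.5,interpolation=2))
for a,b in (((338,164),(322,250)),((440,181),(233,255)),((456,211),(220,226)),((394,165),(275,266)),((481,191),(201,252)),((382,208),(277,211)),((320,206),(326,206))):
    print(pix2w("scene",a,.015).round(3),pix2w("top",b,.015).round(3))
print("pan",pix2w("scene",(225,165),.08).round(3),pix2w("top",(408,203),.08).round(3), "dial",pix2w("scene",(144,176),.055).round(3),pix2w("top",(467,181),.055).round(3))
print(vision.calibration("wrist"))
E
```

```text
[0.455 0.065 0.015] [0.454 0.064 0.015]
[0.477 0.286 0.015] [0.472 0.286 0.015]
[0.551 0.315 0.015] [0.549 0.312 0.015]
[0.443 0.187 0.015] [0.431 0.185 0.015]
[0.493 0.37  0.015] [0.49  0.364 0.015]
[0.561 0.166 0.015] [0.568 0.164 0.015]
[0.571 0.04  0.015] [0.564 0.038 0.015]
pan [ 0.539 -0.153  0.08 ] [ 0.532 -0.154  0.08 ] dial [ 0.567 -0.32   0.055] [ 0.571 -0.316  0.055]
{'mtx': array([[347.62437478,   0.        , 320.64068926],
       [  0.        , 347.62437478, 198.75740074],
       [  0.        ,   0.        ,   1.        ]]), 'T_tool_cam': array([[ 4.07824373e-04,  9.61273517e-01,  2.75595826e-01,
         6.91801844e-02],
       [ 9.99999260e-01, -7.07977227e-04,  9.89621981e-04,
         6.12226776e-04],
       [ 1.14641297e-03,  2.75595218e-01, -9.61273094e-01,
        -1.53237386e-01],
       [ 0.00000000e+00,  0.00000000e+00,  0.00000000e+00,
         1.00000000e+00]])}
```

View pics/scrop.png

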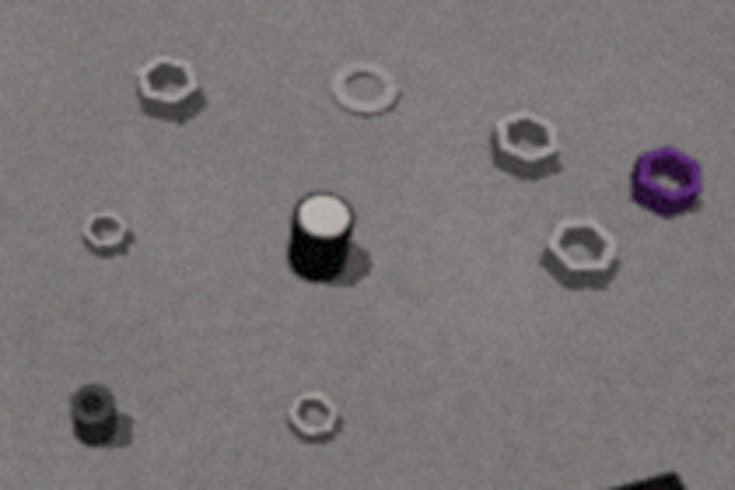

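The crop confirms it: three large plain nuts at A (0.455,0.065), B (0.475,0.286) and C (0.550,0.313), a flat thin ring, a purple look-alike and two small nuts. I'll use A and B and leave C. Next is a close look at A with the wrist camera to get its orientation.

Run:
```python
from h import *
robot.move_to([0.455,0.065,0.13],[180,0,0])
t=(robot.current_tool_pos(),robot.current_eef_rot())
im=vision.grab_frame("wrist"); im=np.ascontiguousarray(im[...,::-1]); cv2.imwrite("pics/w1.png",im)
print(t, robot.current_time_s(), [([round(float(v)) for v in d["rect"]],round(d["p"],2)) for d in recognise("nut_a_center","wrist")])
r=rectify("wrist",im,.415,.495,.025,.105,.02,.0002,t); cv2.imwrite("pics/w1r.png",r)
```

```text
(array([0.45538947, 0.06390964, 0.13003147]), array([ 1.79972634e+02, -1.43421937e-02, -1.07913167e-01])) 2.5417 [([45, 168, 64, 51], 0.77)]
```

View pics/w1.png

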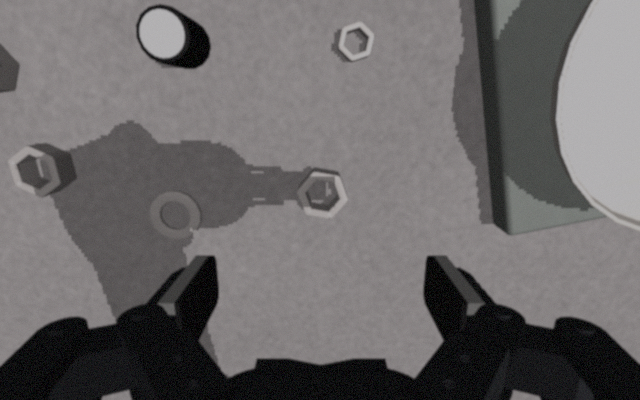

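View pics/w1r.png

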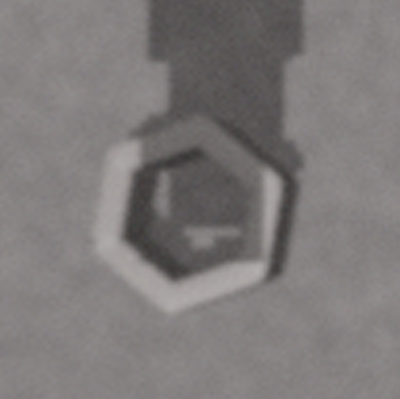

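The wrist view shows nut A at (322,194), clear of its neighbours. In the rectified crop its centre is near (190,212), which is world (0.4535,0.063), and its flat normals are at about -8°+60k. I'll grip with yaw 22°.

Run:
```python
from h import *
print(robot.tip_reach)
x,y,yaw=.4535,.063,22.3
fingers.gripper_to(0.75,40)
robot.line_to([x,y,.08],[180,0,yaw],velocity=.2)
print(robot.line_to([x,y,.020],velocity=.08,f_stop=12), robot.current_tool_pos())
fingers.gripper_to(0.0,50)
g=robot.current_finger_gap()
robot.line_to([x,y,.15],velocity=.2)
print(g,robot.current_finger_gap(),robot.current_contact_force(),robot.current_time_s())
im=vision.grab_frame("wrist"); cv2.imwrite("pics/w2.png",im[...,::-1])
im=vision.grab_frame("top"); cv2.imwrite("pics/t2.png",im[...,::-1])
```

```text
0.017
False [0.45397041 0.06319513 0.02034245]
0.00271833977379689 0.0018607560067206317 [-0.25018096 -0.05654181 -0.23641072] 5.8083
```

View pics/w2.png

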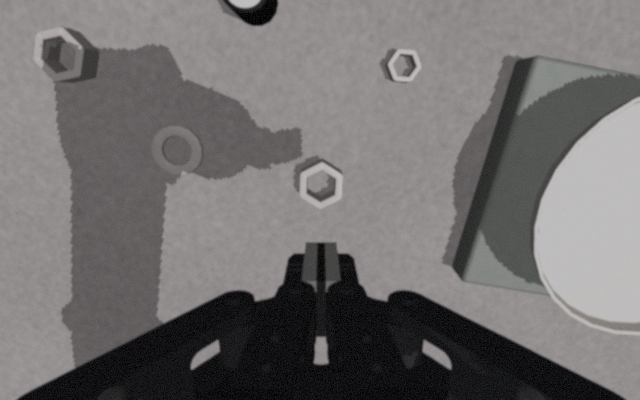

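The jaws closed on nothing. The nut is still on the table at (321,185). I'll work out where it is now.

Run:
```python
from h import *
t=(robot.current_tool_pos(),robot.current_eef_rot()); print(t)
print(pix2w("wrist",(321,185),.02,t),pix2w("wrist",(321,185),.01,t))
im=cv2.imread("pics/w2.png")
cv2.imwrite("pics/w2r.png",rectify("wrist",im,.40,.56,-.01,.15,.02,.0003,t))
a=cv2.imread("pics/top0.png");b=cv2.imread("pics/t2.png")
c=[cv2.resize(i[150:300,180:380],None,fx=3.5,fy=3.5,interpolation=2)for i in (a,b)]
cv2.imwrite("pics/cmp.png",cv2.resize(np.vstack(c),None,fx=.57,fy=.57))
K,M=campose("wrist",t); print(M.round(3))
```

```text
(array([0.45211589, 0.06265142, 0.1484526 ]), array([-179.93380282,    0.19041693,   22.3049142 ]))
[0.45224973 0.06215996 0.02      ] [0.44995153 0.06122961 0.01      ]
[[ 0.38   0.888  0.259  0.517]
 [-0.925  0.365  0.104  0.088]
 [-0.002 -0.279  0.96   0.301]
 [ 0.     0.     0.     1.   ]]
```

View pics/w2r.png

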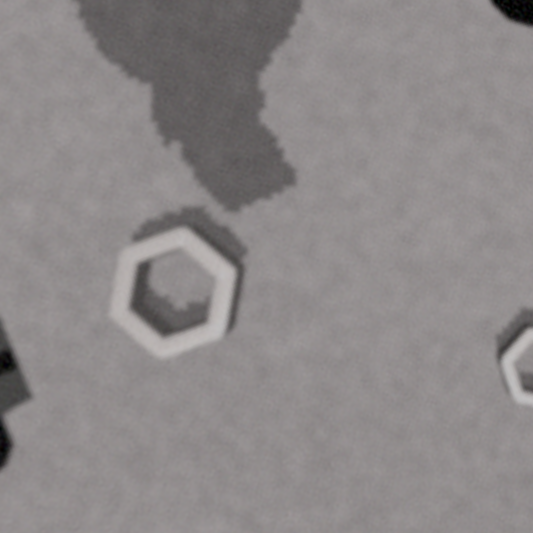

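View pics/cmp.png

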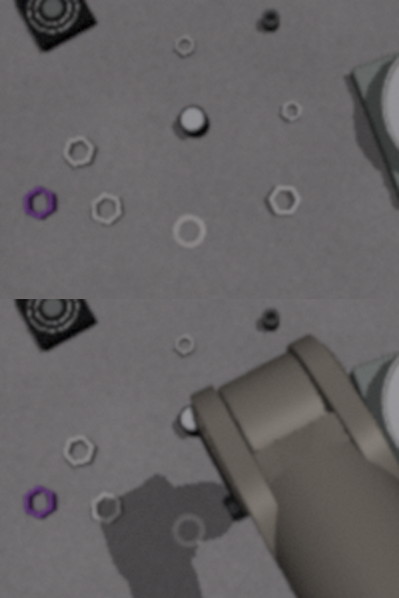

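Run:
```python
from h import *
c=vision.calibration("wrist");K=c["mtx"];E=np.linalg.inv(c["T_tool_cam"])
for z in (-.03,-.015,-.002,.0,.01,.017,.03):
  for x in (-.011,0,.011):
    p=E@[x,0,z,1]; p=p[:3]*[1,-1,-1]; q=K@p; print(z,x,(q[:2]/q[2]).round(0))
print(robot.current_tool_pos(),robot.current_finger_gap(),robot.current_time_s())
```

```text
-0.03 -0.011 [319. 305.]
-0.03 0 [319. 281.]
-0.03 0.011 [319. 256.]
-0.015 -0.011 [319. 286.]
-0.015 0 [319. 264.]
-0.015 0.011 [319. 240.]
-0.002 -0.011 [320. 272.]
-0.002 0 [320. 251.]
-0.002 0.011 [320. 229.]
0.0 -0.011 [320. 270.]
0.0 0 [320. 250.]
0.0 0.011 [320. 228.]
0.01 -0.011 [320. 261.]
0.01 0 [320. 241.]
0.01 0.011 [320. 221.]
0.017 -0.011 [320. 255.]
0.017 0 [320. 236.]
0.017 0.011 [320. 216.]
0.03 -0.011 [320. 245.]
0.03 0 [320. 227.]
0.03 0.011 [320. 209.]
[0.45211589 0.06265142 0.1484526 ] 0.002570172494352626 5.9083
```

Run:
```python
import cv2
im=cv2.imread("pics/w2.png")
cv2.imwrite("pics/w2c.png",cv2.resize(im[220:380,240:400],None,fx=4,fy=3.7,interpolation=2)*2)
```

```text
(no output)
```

View pics/w2c.png

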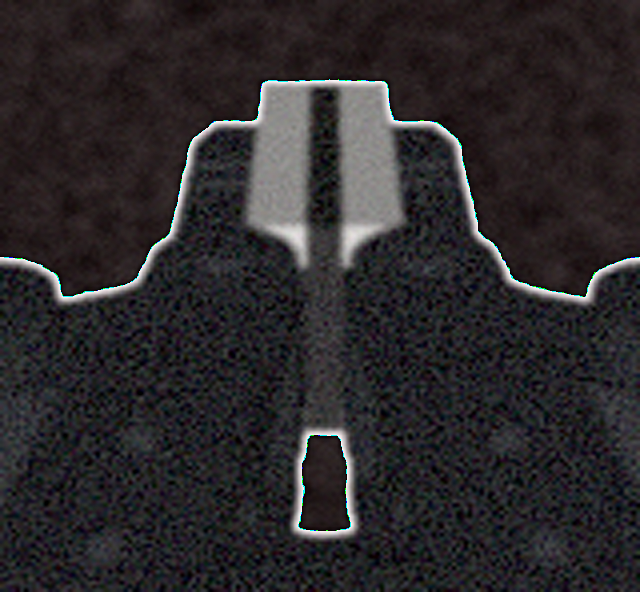

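The pad tips appear in the wrist picture at row 242. Per tip_reach they should be near row 216, so the fingers seem to be about 30 mm shorter than stated. I'll check with a gentle touch on bare table with the jaws shut.

Run:
```python
from h import *
robot.line_to([.395,.09,.06],velocity=.2)
robot.line_to([.395,.09,.024],velocity=.1,f_stop=6)
r=robot.line_to([.395,.09,.012],velocity=.04,f_stop=6)
print(r,robot.current_tool_pos(),robot.current_contact_force(),robot.current_finger_gap(),robot.current_time_s())
im=vision.grab_frame("wrist"); cv2.imwrite("pics/w3.png",im[...,::-1])
```

```text
False [0.39476786 0.08998951 0.01182243] [-0.86903167 -0.11556682  0.04256802] 0.004992176948361537 7.5667
```

View pics/w3.png

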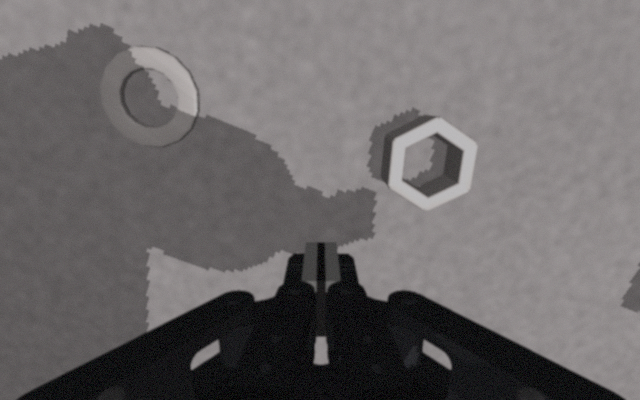

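There was no contact at TCP z=0.012, where the stated tip would already be below the table. So tip_reach is wrong, and I'll keep probing down gently.

Run:
```python
from h import *
try:
    r=robot.line_to([.395,.09,-.025],velocity=.03,f_stop=5)
except robot.PlanningError as e: print(e); r=None
print(r,robot.current_tool_pos(),robot.current_contact_force(),robot.current_time_s())
im=vision.grab_frame("wrist"); cv2.imwrite("pics/w4.png",im[...,::-1])
```

```text
True [ 0.39492951  0.08993119 -0.01079891] [-1.05242423 -0.64696236  7.43192286] 8.4083
```

View pics/w4.png

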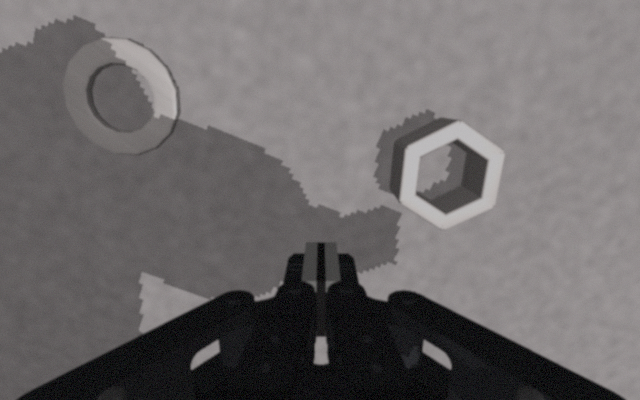

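Contact came at TCP z=-0.0108, so the real tips (jaws shut) sit about 10 mm behind the TCP: everything in z must go about 27 mm lower than stated. I'll regrasp with TCP z=-0.008.

Run:
```python
from h import *
t=(robot.current_tool_pos(),robot.current_eef_rot()); print(pix2w("wrist",(452,175),.02,t))
x,y,yaw=.453,.063,22
robot.line_to([.395,.09,.05],velocity=.2)
fingers.gripper_to(0.8,40)
robot.line_to([x,y,.045],[180,0,yaw],velocity=.2)
print(robot.line_to([x,y,-.008],velocity=.1,f_stop=12), robot.current_tool_pos())
fingers.gripper_to(0.0,50)
g=robot.current_finger_gap()
robot.line_to([x,y,.13],velocity=.2)
print(g,robot.current_finger_gap(),robot.current_contact_force(),robot.current_time_s())
im=vision.grab_frame("wrist"); cv2.imwrite("pics/w5.png",im[...,::-1])
```

```text
[0.4528173  0.06215814 0.02      ]
False [ 0.45308216  0.06339557 -0.00773664]
0.4034037515683074 0.4060413862739808 [ 0.58888397  0.35849866 -1.79001757] 11.975
```

View pics/w5.png

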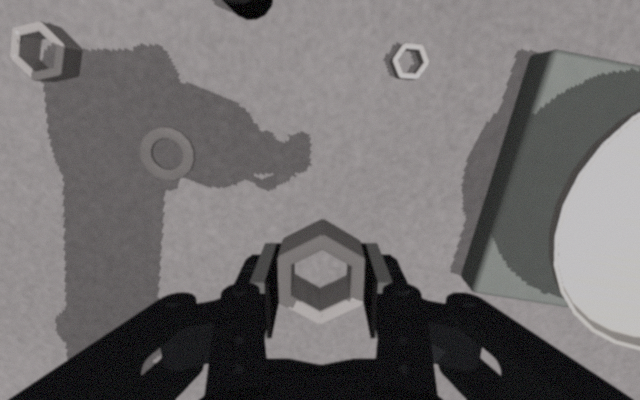

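Nut A is held level between the pads at (320,265), gap 0.40. Next I'll place it in the pan, 30 mm towards the robot from the pan's centre.

Run:
```python
from h import *
x,y=.506,-.153
robot.move_to([x,y,.12],[180,0,0])
print(robot.line_to([x,y,.070],velocity=.1,f_stop=8), robot.current_tool_pos())
fingers.gripper_to(0.65,40)
robot.pause(.3)
robot.line_to([x,y,.14],velocity=.2)
print(robot.current_contact_force(),robot.current_time_s())
t=(robot.current_tool_pos(),robot.current_eef_rot())
im=vision.grab_frame("wrist"); cv2.imwrite("pics/w6.png",im[...,::-1])
im=vision.grab_frame("scene"); cv2.imwrite("pics/s6.png",cv2.resize(im[110:240,80:300],None,fx=3.5,fy=3.5,interpolation=2)[...,::-1])
print(t)
```

```text
False [ 0.50650597 -0.15231242  0.0703993 ]
[ 0.01846748  0.21146196 -0.48203178] 14.7
(array([ 0.50606346, -0.15308758,  0.14025244]), array([ 1.79971807e+02, -3.20794532e-02, -1.86110337e-03]))
```

View pics/w6.png

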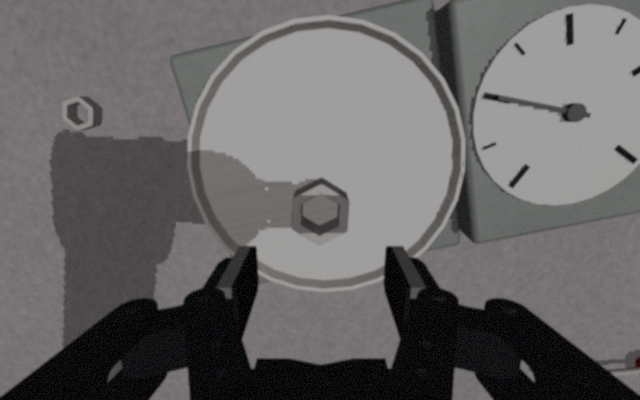

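View pics/s6.png

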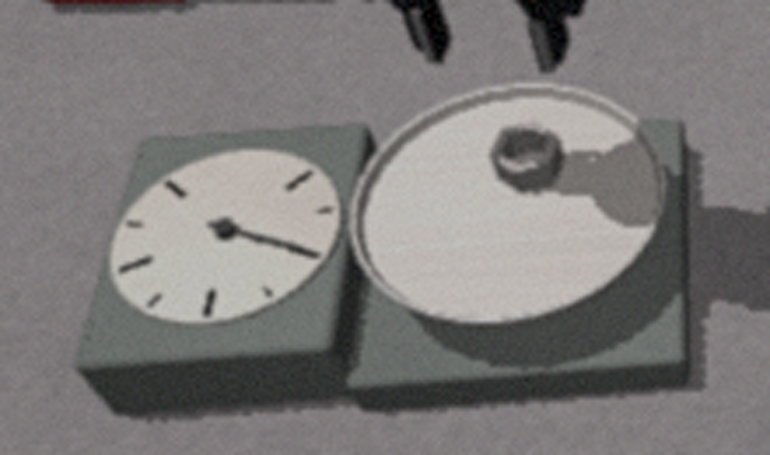

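Nut A lies in the pan at wrist (320,210), and the needle is on the first long mark (100 g). Now over to nut B for its orientation.

Run:
```python
from h import *
robot.move_to([0.474,0.286,0.10],[180,0,20])
robot.pause(.1)
t=(robot.current_tool_pos(),robot.current_eef_rot())
im=vision.grab_frame("wrist"); im=np.ascontiguousarray(im[...,::-1]); cv2.imwrite("pics/w7.png",im)
print(t, robot.current_time_s())
r=rectify("wrist",im,.41,.57,.21,.37,.02,.0003,t); cv2.imwrite("pics/w7r.png",r)
```

```text
(array([0.47526419, 0.28407523, 0.09987945]), array([ 1.79929040e+02, -2.81167165e-03,  1.97958867e+01])) 16.575
```

View pics/w7.png

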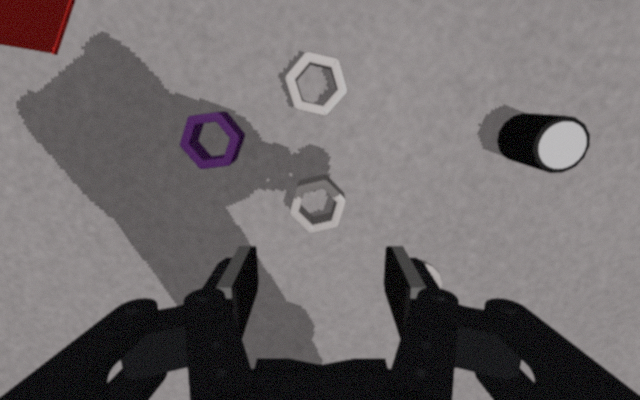

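View pics/w7r.png

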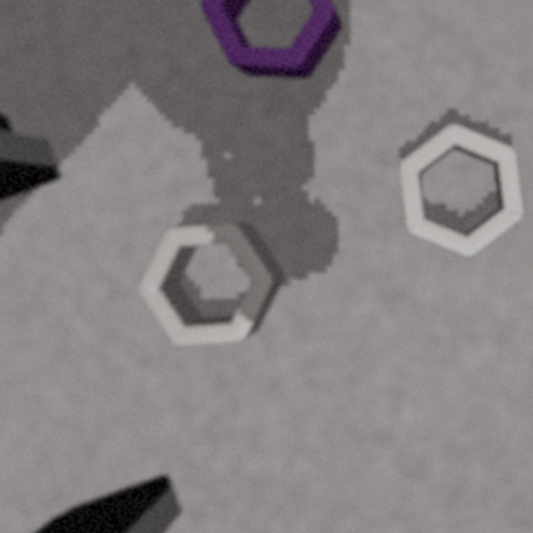

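Nut B is at (317,204) in the wrist view, with C at (316,83) and the purple one at (212,140). In the rectified crop B's centre is at (210,285), which is (0.473,0.2845), with flats nearly square to y. I'll grip it with yaw 3°; the fingers clear the purple nut by about 20 mm.

Run:
```python
from h import *
x,y,yaw=.473,.2845,3
robot.line_to([x,y,.05],[180,0,yaw],velocity=.15)
print(robot.line_to([x,y,-.008],velocity=.1,f_stop=12), robot.current_tool_pos())
fingers.gripper_to(0.0,50)
g=robot.current_finger_gap()
robot.line_to([x,y,.13],velocity=.2)
print(g,robot.current_finger_gap(),robot.current_contact_force(),robot.current_time_s())
im=vision.grab_frame("wrist"); cv2.imwrite("pics/w8.png",im[...,::-1])
```

```text
False [ 0.4733209   0.28503506 -0.00757048]
0.4058622258696646 0.4084157937168852 [-0.28168436 -0.33550253 -1.93114937] 18.9417
```

View pics/w8.png

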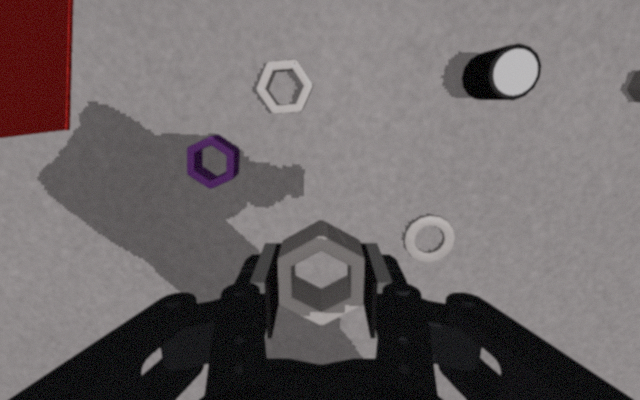

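Nut B is held the same way (gap 0.41). It goes on the far side of the pan, at +30 mm in x, with the floor now at 65 mm.

Run:
```python
from h import *
x,y=.566,-.153
robot.move_to([x,y,.125],[180,0,0])
print(robot.line_to([x,y,.060],velocity=.1,f_stop=8), robot.current_tool_pos())
fingers.gripper_to(0.65,40)
robot.pause(.3)
robot.line_to([x,y,.15],velocity=.2)
robot.line_to([x-.08,y,.19],velocity=.25)
robot.pause(.5)
print(robot.current_contact_force(),robot.current_time_s())
im=vision.grab_frame("wrist"); cv2.imwrite("pics/w9.png",im[...,::-1])
im=vision.grab_frame("scene"); cv2.imwrite("pics/s9.png",cv2.resize(im[110:270,80:300],None,fx=3.5,fy=3.5,interpolation=2)[...,::-1])
```

```text
False [ 0.56665493 -0.15284275  0.06056995]
[-0.09136432 -0.1077847  -0.21972875] 23.675
```

View pics/w9.png

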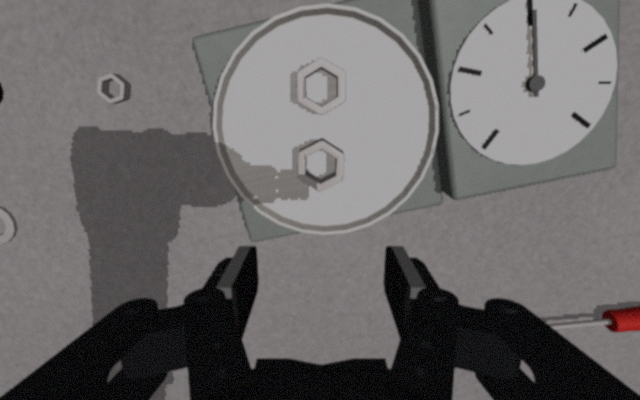

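View pics/s9.png

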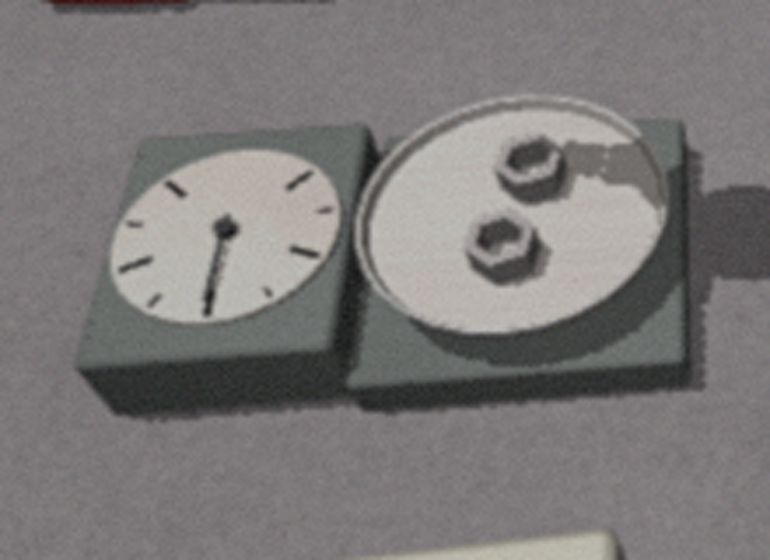

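Both nuts lie flat in the pan at wrist (320,86) and (320,164), and the needle is on the middle long mark (200 g). The gripper is clear, so I'm handing in.

Run:
```python
from h import *
print(workorder.close_job(), robot.current_time_s())
```

```text
the job is handed in; nothing more can be done
the job is handed in; nothing more can be done
```

I put two large nuts (A, then B) into the pan one at a time and handed the job in at about 24 s; it reports no verdict. The scale settled at 100 g after the first nut and 200 g after the second.

**Last checks:** the pictures before hand-in show the needle on the middle long mark and both nuts flat in the pan, about 30 mm either side of its centre. The arm was clear, with the contact force near 0 N. The third large nut was not touched. It was last seen on the table at about (0.55, 0.31), around 0.47 m from the pan. I did not take a separate picture of it at the very end.

**What disagreed:** my first grasp closed on nothing and the nut did not move noticeably. `robot.tip_reach` gives 17 mm, but a light touch on the table (about 7 N) showed the shut fingertips about 10 mm behind the TCP. I lowered the grasp and release heights by about 27 mm, and both grasps after that worked first time.

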